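# Spin the cradle's wing nut home

## Robot

A 6-joint arm with a two-finger parallel gripper is mounted at the origin on the work surface. World frame = base frame: x ahead of the robot, y to its left, z up, the work surface at z = 0. Lengths are in m, angles in rad, forces in N, time in s.
With the tool pointing down it reaches from about 0.325 to 0.775 m from the base axis. Payload 5.5 kg.
Tool frame: the origin (TCP) lies between the finger pads; the fingertips stand 8 mm ahead of it and the grasp point (between the pads) lies 11 mm behind it (tcp_to_tips is the distance from the TCP to the fingertips, in m); z points along the fingers, y is the line along which they close (so a half turn about z gives the same grasp; the last joint's range is limited). The gripper opens to 88 mm and grips with 3 to 60 N. Pads are 20 mm wide; open, the fingers measure 115 mm over their backs; the gripper's body (75 mm by 178 mm) begins 61 mm behind the grasp point.
Start: joints at [-1.322, 0.091, 1.231, -0, 1.82, -0.057], TCP at [0.181, -0.572, 0.231] pointing down, gripper open.
Joint ranges: [-2.87, 2.87], [-0.86, 2.18], [0.17, 2.46], [-1.51, 4.65], [0.06, 2.69], [-2.65, 2.65]. Speed limits (rad/s): [2.57, 2.57, 3.01, 3.14, 3.14, 3.14].

## Interface

Orientations are given as a unit quaternion [w, x, y, z].
In Python, from bench import * gives the robot as it stands. Calls block until the motion is done:
- move_to(position, orientation): joint-space move of the TCP to a pose.
- move_l(position, speed=0.15, orientation=None): straight line of the TCP; orientation=None keeps the orientation; speed is the mean speed in m/s.
- movej(angles): joint-space move.
- gripper_open() and close(): open the fingers fully, or close them until they stop; the grip force is fixed at half the most.
- hold(seconds).
- inverse_kinematics(position, orientation): joint angles nearest the present ones, or None.
- state(): the state.
- get_image(name): name is "scene" or "top" or "wrist"; returns a dict with "frame" (420x560x3 uint8, blue, green, red), "depth" (420x560 float32, m along the optical axis (not along the pixel's ray), 0 where there is no reading), "camera_matrix" (3x3 intrinsics, pixels), "k1" (the pictures are not rectified: a ray, as slopes to the right and down, at radius r is drawn at 1 + k1 r^2 times it, then the intrinsics apply), "view" (4x4, takes a point from world to camera coordinates). Camera axes: x right, y up, looking along -z (the intrinsics and any distortion apply to the point x, -y, -z); pixel columns grow to the right and rows downward; lengths in m; the calibration is good to about 2 mm. A picture is of the moment at which its call begins.
A pose or a line that the arm cannot do raises IKError and nothing moves.
- job_done(): hands the job in; it is judged then, once.
The state is a dict: "time": time; "joint_pos": joint angles; "dq": joint speeds; "joint_torque": joint torques, N m; "ee_pos": TCP position; "ee_rot": TCP orientation; "ft_force": force on the tool from outside, world axes, zero at the start; "moment": the same for the moment, N m; "finger_gap": finger opening in m; "finger_force": force on a finger pad.
Only numpy, scipy, OpenCV 4.12 (cv2) and the standard library are available. Lean on these libraries where they do the work, as an engineer would, in place of code of your own. Each camera call takes 0.05 s, during which the arm holds its last target. There are 200 camera calls.

## Task

The cream ceramic hull cradle is only loosely held down on the bench: with your fingertip, push the wings of the bronze wing nut round clockwise (seen from above), stroke after stroke, until the nut stops and the steel strap is clamped fully down on the cradle's foot. Only push the wings - do not pinch the nut - and leave the three dowel plugs and the bronze windlass standing where they are. Finish with the hand clear.

Things in the scene. Friction and masses are not known exactly. Their poses are not given: they have to be found in the camera images.
- cradle: Cream ceramic cradle with its hold-down clamp, fixed. Origin on the bench under the vertical steel stud (11 mm thick, top 84 mm up); x runs from the stud to the cradle, z up. Base plate 14 mm thick, x 30 to 190, y -110 to 110 mm; two notched saddles on it at y = -75 and 75, 20 mm thick, x 61 to 199, up to 71 mm above the bench. Steel heel block 14 mm high at x -52 to -32 mm.
- strap: Flat steel strap 104 x 32 x 8 mm, centred on the stud, long side along the cradle's x. Origin: centre of its underside. The nut rides on it (2 mm washer) and it sinks with the nut, 1.15 mm per rad: 9 mm above its clamped place at 0, down on the cradle's foot and heel block (underside 14.5 mm above the bench) when the nut is home.
- wing_nut (a joint): Turn of the bronze wing nut about the vertical stud, rad. Grows clockwise seen from above (tightening). 0 = loosest, 7.854 = hard stop, fully home; starts between 0.2 and 3.6. Turns easily (about 0.03 N m, 1 to 3 N at a wing) and stays where it is left. At 0 the wings lie along the strap, at home straight across it.
- nut_centre (a point): Point on the nut's axis at mid-height of the wings; x runs along the wings, z up. The two opposite wings are upright plates 5 mm thick, 26 mm high (13 mm above and below this point), reaching 43 mm from the axis; hub 25 mm across at most. The point is 41.5 mm above the bench when home, up to 9 mm higher when loose; the wings' lower edges are 6 mm above the strap's top.
- wing_tip_a (a point): Middle of the outer end of one wing, 43 mm from the axis, at the height of nut_centre.
- wing_tip_b (a point): Middle of the outer end of the opposite wing, 43 mm from the axis.
- dowel0: Hardwood dowel plug standing upright, 28 mm across, 45 mm high; origin at the centre of its foot. Leave alone.
- dowel1: Hardwood dowel plug standing upright, 28 mm across, 45 mm high; origin at the centre of its foot. Leave alone.
- dowel2: Hardwood dowel plug standing upright, 28 mm across, 45 mm high; origin at the centre of its foot. Leave alone.
- windlass: Small bronze anchor windlass, foot 50 x 80 mm, 47 mm high, about 0.45 kg; origin at the centre of its foot. Leave alone.

How it is judged:
By the outcome, as a careful person would: the job done as asked, in the order asked, and still so for the second after the job is handed in, with the robot touching nothing.
It also fails if it takes over 72 s, if anything falls off the work surface, if the arm or the gripper's body presses on something with over 40 N, if the wrist force passes 120 N, or if a joint passes its speed limit or range.

## Working session

There is one attempt and no reset: what is moved stays moved. The work goes in short steps, each a Python script; the robot and the scene stay as the last script left them, time stands still between calls to the robot, and variables do not carry over. Pictures are saved under pics/ and viewed, at most 10 in all, crops included, and the job is handed in when it is done.

```bash
mkdir -p pics; ls
cat > h.py <<'E'
from bench import *
import numpy as np, cv2
def save(n,name):
    im=get_image(n); cv2.imwrite(f'pics/{name}.png',im['frame']); np.savez(f'pics/{name}.npz',**{k:im[k] for k in('frame','depth','camera_matrix','k1','view')}); return im
def cloud(im):
    K=np.array(im['camera_matrix']);d=im['depth'];h,w=d.shape
    u,v=np.meshgrid(np.arange(w),np.arange(h))
    p=cv2.undistortPoints(np.stack([u,v],-1).reshape(-1,1,2).astype(float),K,np.array([float(im['k1']),0,0,0])).reshape(h,w,2)
    c=np.stack([p[...,0]*d,-p[...,1]*d,-d,np.ones_like(d)],-1)
    return (c@np.linalg.inv(np.array(im['view'])).T)[...,:3]
E
python3 - <<'E'
from h import *
save('top','top0');save('scene','scene0');print(state())
im=np.hstack([cv2.imread('pics/top0.png'),cv2.imread('pics/scene0.png')])
E
```

```text
pics
{'time': 0.1, 'joint_pos': array([-1.32166214e+00,  9.17692543e-02,  1.23178196e+00, -2.89790551e-05,
        1.81979342e+00, -5.67099988e-02]), 'dq': array([-4.03777601e-06, -6.12310187e-04, -2.11354288e-04,  5.25475585e-05,
        8.48436568e-04,  3.52748356e-04]), 'joint_torque': array([ 3.13472963e-03, -4.47858310e+01, -4.07568133e+01,  7.00731087e-02,
        2.84036854e-02, -1.05123274e-04]), 'ee_pos': array([ 0.18057871, -0.57191076,  0.2296192 ]), 'ee_rot': array([-8.70587264e-04,  9.88330348e-01,  1.52323196e-01, -9.81314909e-05]), 'ft_force': array([-0.18764482,  0.02386117,  0.27881774]), 'moment': array([ 0.06732052, -0.01169454,  0.0156606 ]), 'finger_force': 0.0, 'finger_gap': 0.0877505749674454}
```

View pics/top0.png

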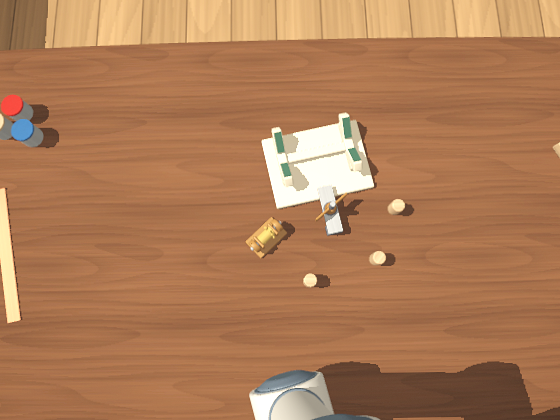

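View pics/scene0.png

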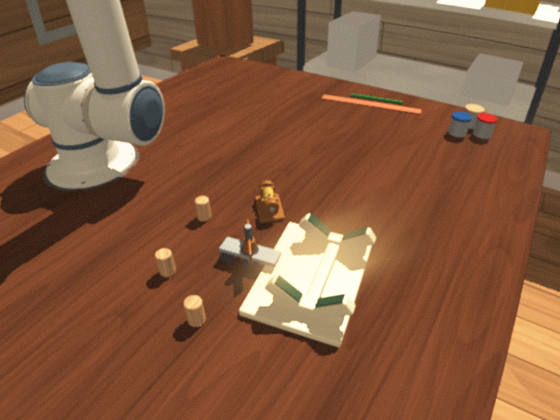

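The top view shows the nut at about (331,208) with its wings from (317,219) to (347,195). The strap runs (324,188) to (335,232). The dowels are at (397,207), (378,258) and (310,281), and the windlass at (266,237).

Run:
```python
import numpy as np,cv2
from h import cloud
im=np.load('pics/top0.npz');P=cloud(im)
for n,(u,v) in dict(stud=(331,208),d0=(398,206),d1=(378,258),d2=(310,280),wl=(266,237),strapA=(325,190),strapB=(336,231),b1=(277,206),b2=(373,186),b3=(263,146)).items(): print(n,P[v,u].round(4))
z=P[...,2];x0=P[208,331]
m=(np.hypot(P[...,0]-x0[0],P[...,1]-x0[1])<.075)
for lo,hi in((.025,.045),(.045,.075),(.075,.1)):
    s=m&(z>lo)&(z<hi);Q=P[s];c=Q.mean(0);print(lo,s.sum(),c.round(4))
    if len(Q)>3:
        w,V=np.linalg.eigh(np.cov(Q[:,:2].T));t=(Q[:,:2]-c[:2])@V[:,1];print(V[:,1],np.degrees(np.arctan2(V[1,1],V[0,1])),t.min(),t.max(),np.median(Q[:,2]))
f=im['frame'][170:250,280:410];cv2.imwrite('pics/c.png',cv2.resize(f,None,fx=6,fy=6,interpolation=cv2.INTER_CUBIC))
```

```text
stud [ 0.5232 -0.0541  0.063 ]
d0 [ 0.5266 -0.1965  0.0507]
d1 [ 0.419  -0.1484  0.0472]
d2 [0.3375 0.0568 1.0203]
wl [0.4689 0.0818 0.0408]
strapA [ 0.5687 -0.0465  0.0331]
strapB [ 0.4797 -0.0663  0.0302]
b1 [0.5394 0.0574 0.0162]
b2 [ 0.5805 -0.1549  0.0109]
b3 [0.6778 0.0856 0.0123]
0.025 622 [ 0.5277 -0.0546  0.0311]
[-0.97989721 -0.19950303] -168.49210085027903 -0.05380502279327959 0.050637500387525146 0.03088445723575184
0.045 153 [ 0.5267 -0.0538  0.0586]
[-0.63333494  0.77387781] 129.29659894140244 -0.044980369097502026 0.040391856208717984 0.060850975764739634
0.075 33 [ 0.5284 -0.0547  0.0834]
[-0.59842332  0.80118009] 126.75705937231947 -0.006734845631831819 0.005613703056827083 0.0837829021305807
```

View pics/c.png

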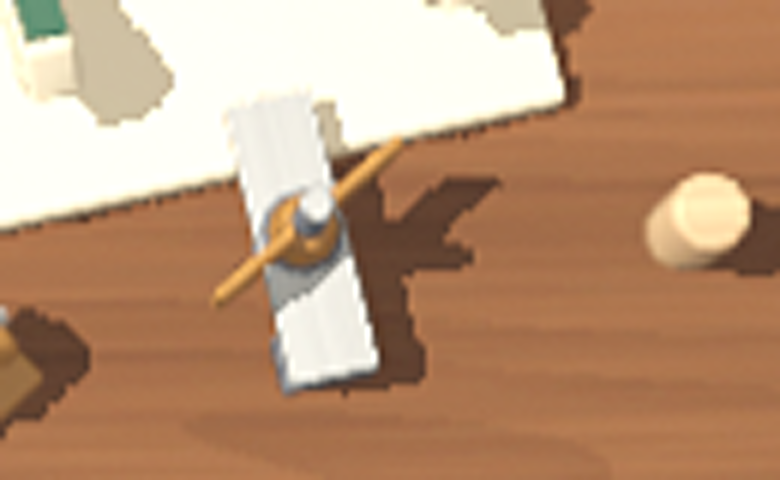

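The stud is at (0.528, -0.0545). The strap lies at 11.5° and the wings at 129.3°, so q is about 1.09, which agrees with the strap top at 31 mm. About 388° is left. I'll put the closed fingertip behind the wing and push it round a circle about the stud, watching the force.

```bash
cat >> h.py <<'E'
C=np.array([.528,-.0545]);R=.034;Q=[0,1,0,0]
def pt(deg,z=.046,r=R): a=np.radians(deg);return [C[0]+r*np.cos(a),C[1]+r*np.sin(a),z]
def push(a0,a1,step,speed=.05,fmax=12):
    a=a0
    while a>a1:
        a=max(a-step,a1);move_l(pt(a),speed);s=state();f=s['ft_force'];t=np.radians(a)
        ft=-(f[0]*np.sin(t)-f[1]*np.cos(t))  # resistance acts counter-clockwise (+)
        print(f"{a:.0f} t={s['time']:.1f} ft={ft:.1f} fz={f[2]:.1f} |f|={np.linalg.norm(f):.1f}")
        if np.linalg.norm(f)>fmax: print('STOP');break
    return a
E
python3 - <<'E'
from h import *
close()
move_to(pt(181,.2),Q); move_l(pt(181),.12); print(state()['ft_force'],state()['finger_gap'],state()['ee_pos'])
push(181,110,10); save('top','p1'); im=save('wrist','w1')
E
```

```text
[ 0.03362952 -0.69102142  0.19685064] 0.000463004308460351 [ 0.49459749 -0.0552023   0.04697835]
171 t=5.3 ft=-0.3 fz=0.3 |f|=0.8
161 t=5.6 ft=-0.6 fz=-0.0 |f|=0.6
151 t=5.8 ft=0.6 fz=0.6 |f|=0.9
141 t=6.1 ft=-0.3 fz=-0.5 |f|=0.7
131 t=6.4 ft=-0.2 fz=0.4 |f|=0.6
121 t=6.6 ft=-0.8 fz=-0.3 |f|=0.9
111 t=6.9 ft=1.3 fz=-0.7 |f|=1.5
110 t=7.2 ft=-0.2 fz=-0.2 |f|=0.3
```

Run:
```python
from h import *
im=save('scene','s1')
a=cv2.resize(im['frame'][170:320,160:360],None,fx=2,fy=2,interpolation=2)
b=cv2.resize(cv2.imread('pics/w1.png'),(400,300));c=cv2.resize(cv2.imread('pics/p1.png')[150:250,260:393],(400,300))
cv2.imwrite('pics/m1.png',np.vstack([np.hstack([a,b]),np.hstack([c,c*0])]))
```

```text
(no output)
```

View pics/m1.png

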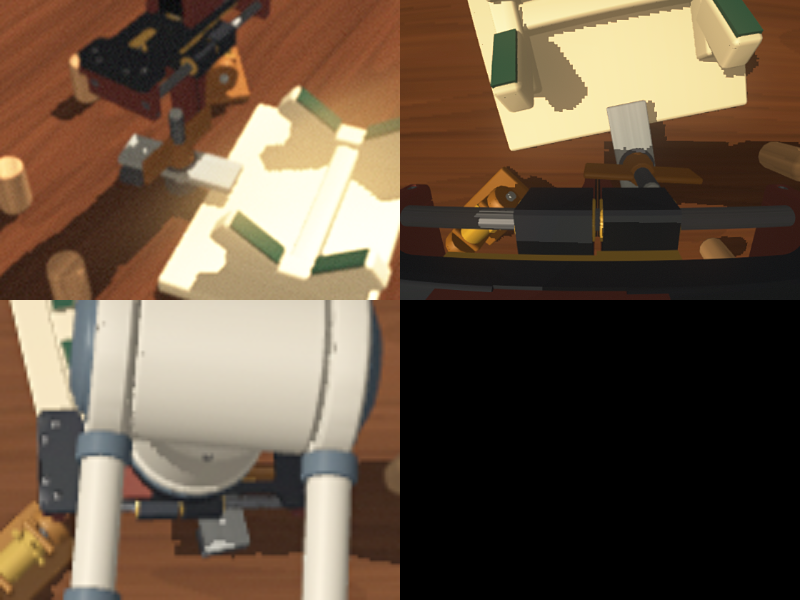

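The wrist view shows the wing now lying nearly along world y, turned on from 129°, with the finger behind it. I'll continue round, then take fine steps up to the stop.

Run:
```python
from h import *
a=push(110,-205,10)
if a<=-205: a=push(a,-275,2.5,.03,fmax=15)
print(a); hold(.3);print(state()['ft_force'],state()['ee_pos'],pt(a),state()['time'])
```

```text
100 t=7.6 ft=-0.1 fz=-0.3 |f|=0.5
90 t=7.8 ft=0.2 fz=-0.6 |f|=1.1
80 t=8.1 ft=-0.2 fz=-0.5 |f|=0.6
70 t=8.4 ft=0.9 fz=-0.2 |f|=1.1
60 t=8.6 ft=1.1 fz=-0.5 |f|=1.2
50 t=8.9 ft=0.2 fz=0.3 |f|=1.4
40 t=9.2 ft=0.1 fz=-0.5 |f|=0.5
30 t=9.4 ft=0.6 fz=-0.7 |f|=1.2
20 t=9.7 ft=0.0 fz=0.1 |f|=0.6
10 t=10.0 ft=-0.2 fz=0.2 |f|=0.7
0 t=10.2 ft=0.2 fz=0.4 |f|=0.5
-10 t=10.5 ft=0.7 fz=0.2 |f|=0.8
-20 t=10.8 ft=-0.2 fz=0.1 |f|=0.3
-30 t=11.0 ft=0.8 fz=-0.7 |f|=1.1
-40 t=11.3 ft=-0.6 fz=0.6 |f|=0.9
-50 t=11.6 ft=1.2 fz=-0.8 |f|=1.7
-60 t=11.8 ft=-0.1 fz=0.0 |f|=0.5
-70 t=12.1 ft=-0.3 fz=-0.2 |f|=0.8
-80 t=12.4 ft=-0.4 fz=-0.0 |f|=0.4
-90 t=12.6 ft=-1.0 fz=0.8 |f|=1.6
-100 t=12.9 ft=-0.1 fz=-0.4 |f|=0.4
-110 t=13.2 ft=-0.3 fz=0.3 |f|=0.6
-120 t=13.4 ft=-0.5 fz=-0.1 |f|=1.1
-130 t=13.7 ft=-0.1 fz=-0.6 |f|=0.6
-140 t=14.0 ft=0.2 fz=-0.4 |f|=0.6
-150 t=14.2 ft=-0.5 fz=0.1 |f|=1.0
-160 t=14.5 ft=-0.1 fz=-0.0 |f|=0.5
-170 t=14.8 ft=0.1 fz=0.2 |f|=0.5
-180 t=15.0 ft=0.3 fz=-0.4 |f|=0.6
-190 t=15.3 ft=-0.0 fz=-0.1 |f|=0.4
-200 t=15.6 ft=0.1 fz=1.4 |f|=1.4
-205 t=15.8 ft=-0.7 fz=-1.6 |f|=2.0
-208 t=16.1 ft=0.4 fz=0.4 |f|=1.0
-210 t=16.3 ft=0.9 fz=0.6 |f|=1.1
-212 t=16.6 ft=0.7 fz=-0.2 |f|=0.9
-215 t=16.8 ft=-0.5 fz=-0.6 |f|=0.7
-218 t=17.1 ft=-1.0 fz=-0.5 |f|=1.1
-220 t=17.3 ft=0.9 fz=0.9 |f|=1.3
-222 t=17.6 ft=0.6 fz=-0.3 |f|=1.0
-225 t=17.8 ft=0.1 fz=0.5 |f|=0.5
-228 t=18.1 ft=0.1 fz=0.1 |f|=0.7
-230 t=18.3 ft=1.3 fz=-0.7 |f|=1.7
-232 t=18.6 ft=0.4 fz=-0.0 |f|=0.5
-235 t=18.8 ft=4.8 fz=1.5 |f|=5.0
-238 t=19.1 ft=9.3 fz=4.0 |f|=10.2
-240 t=19.3 ft=14.9 fz=5.7 |f|=15.9
STOP
-240.0
[-12.54300625  -8.75914088   5.24288174] [ 0.50849013 -0.02688124  0.04571567] [np.float64(0.511), np.float64(-0.025055136271329093), 0.046] 19.625
```

The stop came at about -236°, where I expected it, and the force rose steeply. I'll back off, retreat clear and verify.

Run:
```python
from h import *
move_l(pt(-222,.046,.040),.05); move_l(pt(-215,.2,.045),.15); movej([-1.322,.091,1.231,0,1.82,-.057])
im=save('top','top2');P=cloud(im);z=P[...,2]
m=np.hypot(P[...,0]-C[0],P[...,1]-C[1])<.07
for lo,hi in((.019,.036),(.045,.07)):
    X=P[m&(z>lo)&(z<hi)];w,V=np.linalg.eigh(np.cov(X[:,:2].T));print(X.mean(0),np.degrees(np.arctan2(V[1,1],V[0,1]))%180,np.median(X[:,2]))
s=get_image('scene')['frame'][150:340,120:390]
cv2.imwrite('pics/m2.png',np.hstack([cv2.resize(im['frame'][100:300,220:420],(400,400)),cv2.resize(s,(400,281))[:281] if 0 else cv2.copyMakeBorder(cv2.resize(s,(400,281)),0,119,0,0,0)]))
print(state()['time'],state()['ft_force'])
```

```text
[ 0.52754142 -0.05444604  0.02361448] 12.100658831519524 0.0232724955235446
[ 0.52764489 -0.0541223   0.05273887] 101.5992218736545 0.05350723358971632
23.55 [0.30628854 0.25080918 0.56292849]
```

View pics/m2.png

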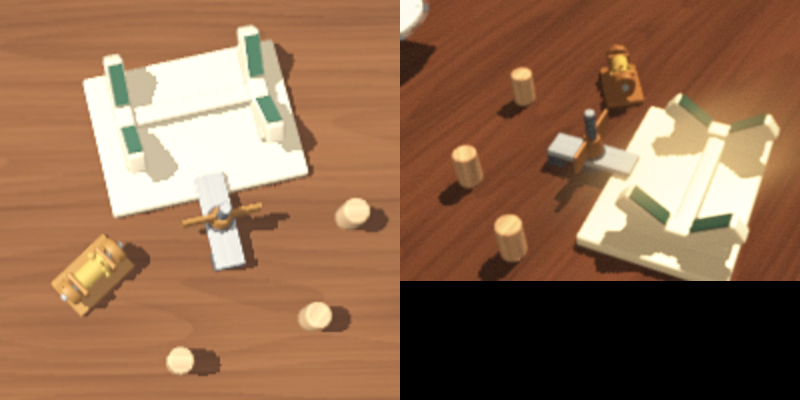

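The wings now lie at 101.6°, straight across the strap, and the strap top is at 23 mm, so it is clamped. The dowels and windlass are standing where they were, and the arm is clear.

```bash
python3 -c "
from bench import *
print(job_done())"
```

```text
the job is handed in; nothing more can be done
None
```

The wing nut is turned fully home against its stop, the strap is clamped on the cradle's foot, the dowels and windlass stand where they were, and the job is handed in with the hand clear; I pushed in one continuous sweep round the stud rather than separate strokes.

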